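Stand the tipped specimen cans back in their rack lane

ROBOT

A 6-joint arm with a two-finger parallel gripper is mounted at the origin on the work surface. World frame = base frame: x ahead of the robot, y to its left, z up, the work surface at z = 0. Lengths are in m, angles in rad, forces in N, time in s.
With the tool pointing down it reaches from about 0.25 to 0.775 m from the base axis. Payload 4 kg.
Tool frame: the origin (TCP) lies at the centre of the arm's flange, where the gripper is bolted on; the fingertips stand 199 mm ahead of it and the grasp point (between the pads) lies 180 mm ahead of it; z points along the fingers, y is the line along which they close (so a half turn about z gives the same grasp; the last joint's range is limited). The gripper opens to 94 mm and grips with 3 to 60 N. Pads are 16 mm wide; open, the fingers measure 119 mm over their backs; the gripper's body (75 mm by 177 mm) begins 78 mm behind the grasp point.
Start: joints at [-1.27, 0.087, 1.371, -0, 1.684, -0.103], TCP at [0.216, -0.506, 0.405] pointing down, gripper open.
Joint ranges: [-3.1, 3.1], [-0.76, 2.03], [0.27, 2.55], [-1.08, 4.22], [0.17, 2.65], [-2.57, 2.57]. Speed limits (rad/s): [2.79, 2.79, 3.14, 3.14, 3.14, 3.14].

INTERFACE

Orientations are given as [roll, pitch, yaw] about the fixed x, y, z axes, in that order (R = Rz(yaw) Ry(pitch) Rx(roll)).
In Python, from bench import robot, eyes, models gives the robot as it stands.
- The arm moves only by the tool step_arm, never from a script. Its argument "commands" is a list that holds one entry, the list of rows, each a list of 7 numbers: the shift along the tool's x, y, z in mm, then the turn, a rotation vector about the tool's x, y, z in rad, then the finger opening in mm, from 0 to 94. In form: [[[tx, ty, tz, wx, wy, wz, gripper], ...]]. A call has 1 to 20 rows; each row shifts and turns the commanded pose from where the row before left it, along the tool's axes as they then stand; what a row does not reach is not made up. A row lasts 1/8 s, in which the tool goes at most 62.5 mm and 10.7 degrees, less where a joint would pass 70% of its speed; a pose out of reach is approached as far as the arm can. A call is refused whole if a number of a shift passes 62.5 or a number of a turn 0.188, either way. A call with a gripper value outside its range is refused whole. The fingers move at their own pace and stop on an object; the grip force is fixed at half the most. Time passes only in rows, so rows that do not move let the fingers close. It gives the time, the measured TCP pose, the force, the opening and the grip force at its end, in the units of the state.
- robot.get_obs(): the state, without advancing time (a new reading comes with each control period).
- eyes.snapshot(name): name is "scene" or "side" or "wrist"; returns a dict with "color" (420x560x3 uint8, red, green, blue), "camera_matrix" (3x3 intrinsics, pixels), "eye" and "rotation" of the camera in the world; the wrist camera has in their place "tool_from_camera" (4x4, takes a point from camera to tool coordinates, whose origin is the TCP and whose axes are the flange's). Camera axes: x right, y up, looking along -z (the intrinsics and any distortion apply to the point x, -y, -z); pixel columns grow to the right and rows downward; lengths in m; the calibration is good to about 2 mm. The wrist camera is an equidistant fisheye: a pixel r from the principal point sees the ray r / f radians off the axis. A picture is of the moment at which its call begins: read the wrist's pose just before it. There is no depth.
- robot.close_job(): hands the job in; it is judged then, once.
Trained networks look in a picture, given as the dict that the camera call returned (one of the last four; its "shot" number tells which), for a name from the list of things; names that differ only in an ending like _2 or _b are one class to them, and where a whole thing is asked for, a point or a joint stands for the part that bears it (a point fixed in the world has none). Each returns a list of dicts, best first, with "confidence" (0 to 1); they miss things now and then, are a little off and sometimes report something else, mostly with a low value. They report only what shows in the picture. A call takes as long as a camera call.
- models.masks_of(picture, query): "mask" (420x560 bool, what is visible of it) and "xy" ([column, row] in pixels, amid what is visible of it).
- models.tip_of(picture, query): "xy" ([column, row] in pixels: a listed point, or the origin of a listed thing).
The state is a dict: "time": time; "joint_positions": joint angles; "qvel": joint speeds; "joint_torque": joint torques, N m; "tool_pos": TCP position; "ee_rot": TCP orientation; "wrist_force": force on the tool from outside, world axes, zero at the start; "wrist_torque": the same for the moment, N m; "width": finger opening in m; "finger_force": force on a finger pad.
Only numpy, scipy, OpenCV 4.12 (cv2) and the standard library are available. Lean on these libraries where they do the work, as an engineer would, in place of code of your own. Each camera call takes 0.05 s, during which the arm holds its last target. There are 200 camera calls.

TASK

Two of the five specimen cans have been knocked over and lie on the bench in front of the low white tray. Stand each of them upright, lid with its knob on top, on one of the two empty ringed places in the tray's row (either can on either place), and leave the three cans already standing there where they are.

Things in the scene. Friction and masses are not known exactly. Their poses are not given: they have to be found in the camera images.
- can_a: Tipped can lying on its side, able to roll: round closed tin 100 mm foot to lid plus a 6 mm high knob (20 mm wide) on the lid; body 50 mm in diameter, foot rim (6 mm long) and white lid (12 mm long) 52 mm; green label; 0.3 to 0.5 kg. Origin at the can's middle, 50 mm from foot and lid face; x axis along the can from foot to lid, straight up when it stands properly.
- can_b: The other tipped can, the same as can_a in every way.
- stand_1: Can of the same kind and size, already standing in the tray, lid up. Origin at its middle, 50 mm above its foot; z axis up along the can, towards the lid.
- stand_2: As stand_1, on another place of the row.
- stand_3: As stand_1, on another place of the row.
- tray: Fixed low white tray, 100 mm (its x, across the row) by 470 mm (its y, along the row), floor 4 mm thick, rim 14 mm high, 4 mm thick. Origin at the centre of its underside, on the bench. Five grey rings (66 mm across) printed on the floor at y = -180, -90, 0, 90, 180 mm, x = 0: one place for a can in each.
- empty_1: One of the two empty places: a flat printed paper dot, 24 mm across, in the centre of its ring. Origin at the dot's centre on the tray floor, 4 mm above the bench. No thickness to the touch.
- empty_2: The other empty place, likewise.

How it is judged:
By the outcome, as a careful person would: the job done as asked, in the order asked, and still so for the second after the job is handed in, with the robot touching nothing.
It also fails if it takes over 72 s, if anything falls off the work surface, if the arm or the gripper's body presses on something with over 40 N, if the wrist force passes 120 N, or if a joint passes its speed limit or range.

## Working session

There is one attempt and no reset: what is moved stays moved. The work goes in short steps, Python scripts to look and compute and a tool call to move; the robot and the scene stay as the last step left them, time stands still between calls to the robot, and variables do not carry over. Pictures are saved under pics/ and viewed, at most 10 in all, crops included, and the job is handed in when it is done.

Besides the shell and the picture viewer there is one more tool, called after ">>>" as a command line: name --argument value ..., lists and objects as JSON in quotes. step_arm: Moves the arm, as the interface text tells. Its arguments: {"type":"object","properties":{"commands":{"type":"array"}},"required":["commands"]}

```bash
ls; mkdir -p pics; cat > h.py <<'E'
import numpy as np, cv2
from bench import robot, eyes, models
def ray(p,xy):
    K=np.array(p["camera_matrix"]);x=(xy[0]-K[0,2])/K[0,0];y=(xy[1]-K[1,2])/K[1,1]
    d=np.array(p["rotation"])@np.array([x,-y,-1.]);return np.array(p["eye"]),d/np.linalg.norm(d)
def atz(p,xy,z):
    e,d=ray(p,xy);return e+d*(z-e[2])/d[2]
def save(p,n): cv2.imwrite("pics/"+n,p["color"][:,:,::-1])
E
python3 - <<'E'
from h import *
np.set_printoptions(precision=4,suppress=True)
a=eyes.snapshot("scene");b=eyes.snapshot("side")
img=np.hstack([a["color"],b["color"]]);
save(a,"a.png");save(b,"b.png")
print(a["eye"],b["eye"],{k:a[k] for k in a if k not in("color",)})
for p in(a,b):
  for q,z in(("can_a",.026),("stand_1",.054),("empty_1",.004),("tray",.0)):
    for r in models.tip_of(p,q): print(q,r["xy"],round(r["confidence"],2),atz(p,r["xy"],z))
print(robot.get_obs())
E
```

```text
pics
[1.1422 0.0149 0.6898] [ 0.4357 -0.6204  0.8398] {'camera_matrix': array([[530.2943,   0.    , 279.698 ],
       [  0.    , 530.2943, 209.1617],
       [  0.    ,   0.    ,   1.    ]]), 'eye': array([1.1422, 0.0149, 0.6898]), 'rotation': array([ 0.7614, -0.0127,  1.6074]), 'shot': 1}Traceback (most recent call last):
  File "<stdin>", line 9, in <module>
  File "h.py", line 7, in atz
    e,d=ray(p,xy);return e+d*(z-e[2])/d[2]
                                      ~^^^
IndexError: invalid index to scalar variable.
```

Rotation is roll-pitch-yaw; fix.

```bash
sed -i 's/np.array(p\["rotation"\])@/Rot.from_euler("xyz",p["rotation"]).as_matrix()@/; 1a from scipy.spatial.transform import Rotation as Rot' h.py
python3 - <<'E'
from h import *
np.set_printoptions(precision=4,suppress=True)
a=eyes.snapshot("scene");b=eyes.snapshot("side")
for p in(a,b):
  for q,z in(("can_a",.026),("stand_1",.054),("empty_1",.004),("tray",.0)):
    for r in models.tip_of(p,q): print(q,r["xy"],round(r["confidence"],2),atz(p,r["xy"],z))
print(robot.get_obs())
E
```

```text
can_a [181.8, 178.3] 0.98 [ 0.4405 -0.1812  0.026 ]
can_a [240.2, 278.2] 0.65 [ 0.6589 -0.0551  0.026 ]
can_a [385.5, 188.2] 0.55 [0.448  0.1889 0.026 ]
stand_1 [412.5, 269.3] 0.85 [0.6511 0.2045 0.054 ]
stand_1 [179.9, 260.5] 0.7 [ 0.6507 -0.146   0.054 ]
stand_1 [353.7, 264.4] 0.66 [0.6459 0.1166 0.054 ]
empty_1 [238.6, 278.2] 0.69 [ 0.643 -0.06   0.004]
empty_1 [293.5, 280.1] 0.6 [0.6427 0.0272 0.004 ]
tray [292.8, 280.9] 0.96 [0.6414 0.0262 0.    ]
can_a [214.2, 322.1] 0.74 [ 0.4287 -0.1803  0.026 ]
can_a [204.3, 169.4] 0.73 [0.449  0.1923 0.026 ]
stand_1 [299.4, 174.6] 0.97 [0.6435 0.1161 0.054 ]
stand_1 [286.8, 146.7] 0.94 [0.6344 0.2041 0.054 ]
stand_1 [334.4, 274.0] 0.68 [ 0.6525 -0.137   0.054 ]
empty_1 [316.3, 251.8] 0.66 [ 0.6443 -0.0496  0.004 ]
empty_1 [309.2, 221.6] 0.5 [0.6478 0.0276 0.004 ]
tray [306.7, 220.4] 0.8 [0.6444 0.0348 0.    ]
{'time': 0.65, 'joint_positions': array([-1.2701,  0.0871,  1.3707, -0.    ,  1.6836, -0.1031]), 'qvel': array([ 0.0002,  0.0002,  0.0004, -0.0008, -0.0008, -0.0001]), 'joint_torque': array([  0.0011, -33.9849, -30.2474,   0.0718,   0.0235,   0.    ]), 'tool_pos': array([ 0.2161, -0.5058,  0.4048]), 'ee_rot': array([3.1414, 0.0001, 0.4038]), 'wrist_force': array([ 0.1622, -1.1474, -0.7618]), 'wrist_torque': array([ 0.0062, -0.0027, -0.0204]), 'finger_force': 0.0, 'width': 0.09418677250942491}
```

View pics/a.png

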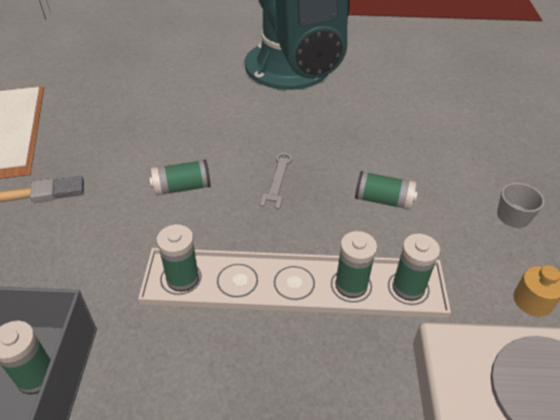

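View pics/b.png

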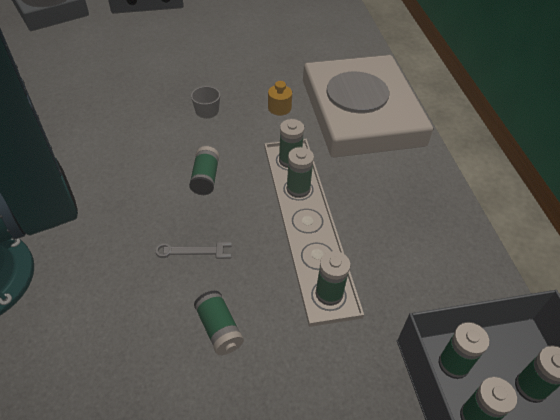

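The scene view shows can A around (180,177) with its knob at (153,181), so its lid points to -y. Can B is around (387,190) with its knob at (415,193), lid to +y. The two empty rings are at (238,280) and (294,282). The side view agrees. Next I'll fit silhouettes in both views.

```bash
cat >> h.py <<'E'
from scipy.optimize import minimize, least_squares
def proj(p,X):
    K=np.array(p["camera_matrix"]);R=Rot.from_euler("xyz",p["rotation"]).as_matrix()
    c=(X-np.array(p["eye"]))@R;return np.c_[K[0,2]-K[0,0]*c[:,0]/c[:,2],K[1,2]+K[1,1]*c[:,1]/c[:,2]]
t=np.linspace(0,2*np.pi,40,endpoint=False)
def can(c,u):
    u=u/np.linalg.norm(u);a=np.cross(u,[.3,.5,.8]);a/=np.linalg.norm(a);b=np.cross(u,a)
    ring=lambda s,r:c+s*u+r*(np.cos(t)[:,None]*a+np.sin(t)[:,None]*b)
    return [np.vstack([ring(-.05,.026),ring(.05,.026)]),np.vstack([ring(.05,.01),ring(.056,.01)])]
def sil(p,c,u):
    m=np.zeros((420*4,560*4),np.uint8)
    for X in can(c,u): cv2.fillConvexPoly(m,cv2.convexHull((proj(p,X)*4+1.5).round().astype(np.int32)),1)
    return cv2.resize(m.astype(np.float32),(560,420),interpolation=cv2.INTER_AREA)
def near(p,q,X):
    uv=proj(p,np.array([X]))[0];L=[r for r in models.masks_of(p,q) if np.hypot(*(np.array(r["xy"])-uv))<25]
    return L[0]["mask"].astype(np.float32) if L else None
def fit(obs,f,x0,d):
    def cost(v):
        c,u=f(v);return np.mean([np.abs(sil(p,c,u)-m).sum()/m.sum() for p,m in obs])
    s=np.vstack([x0]+[np.array(x0)+np.eye(len(x0))[i]*d[i] for i in range(len(x0))])
    r=minimize(cost,x0,method="Nelder-Mead",options=dict(initial_simplex=s,xatol=1e-4,fatol=1e-4));return r.x,r.fun
E
cat > m.py <<'E'
from h import *
np.set_printoptions(precision=4,suppress=True)
P=[eyes.snapshot("scene"),eyes.snapshot("side")]
for n,c,yaw in(("A",(.435,-.18,.026),-1.57),("B",(.449,.19,.026),1.4)):
    obs=[(p,m) for p in P if (m:=near(p,"can_a",c)) is not None]
    for o in [obs]+[[o] for o in obs]:
        print(n,len(o),*fit(o,lambda v:(np.array([v[0],v[1],.026]),np.array([np.cos(v[2]),np.sin(v[2]),0])),[c[0],c[1],yaw],[.01,.01,.1]))
for c in((.648,-.142,.054),(.645,.117,.054),(.643,.205,.054)):
    obs=[(p,m) for p in P if (m:=near(p,"stand_1",c)) is not None]
    for o in [obs]+[[o] for o in obs]:
        print("S",len(o),*fit(o,lambda v:(np.array([v[0],v[1],.054]),np.array([0,0,1.])),c[:2],[.01,.01]))
for p in P:
    for r in models.masks_of(p,"empty_1"):
        ys,xs=np.nonzero(r["mask"]);print("E",len(ys),r["confidence"],atz(p,(xs.mean(),ys.mean()),.004))
    r=models.masks_of(p,"tray")[0]["mask"].astype(np.uint8)
    h=cv2.convexHull(np.argwhere(r)[:,::-1].astype(np.int32));q=cv2.approxPolyDP(h,8,True)[:,0]
    print("tray",[atz(p,x,.007)[:2] for x in q])
E
python3 m.py
```

```text
A 2 [ 0.4367 -0.1829 -1.2895] 0.07740743458271027
A 1 [ 0.439  -0.184  -1.2905] 0.04519644007086754
A 1 [ 0.4351 -0.1804 -1.2835] 0.03546573966741562
B 2 [0.4512 0.1875 1.3148] 0.08506838232278824
B 1 [0.4536 0.1866 1.3196] 0.04684704914689064
B 1 [0.4495 0.1891 1.3276] 0.03743315488100052
S 2 [ 0.6452 -0.1482] 0.080227792263031
S 1 [ 0.6473 -0.149 ] 0.030379964038729668
S 1 [ 0.6448 -0.1457] 0.035825274884700775
S 2 [0.6443 0.1188] 0.08128191530704498
S 1 [0.6479 0.1173] 0.0523117259144783
S 1 [0.6445 0.1219] 0.06294763088226318
S 2 [0.6458 0.2094] 0.3103112280368805
S 1 [0.6492 0.2068] 0.08572355657815933
S 1 [0.6452 0.2154] 0.4784946143627167
E 151 0.72 [0.6469 0.0277 0.004 ]
E 158 0.49 [ 0.6465 -0.0574  0.004 ]
tray [array([0.6948, 0.2639]), array([ 0.6893, -0.2097]), array([ 0.5904, -0.2067]), array([0.5957, 0.2642])]
E 87 0.63 [0.6442 0.0326 0.004 ]
E 91 0.42 [ 0.6441 -0.054   0.004 ]
tray [array([ 0.6903, -0.2075]), array([ 0.5916, -0.2043]), array([0.5982, 0.2743]), array([0.6957, 0.2686])]
```

```bash
cat > go.py <<'E'
from h import *
np.set_printoptions(precision=4,suppress=True)
def pick(c,yaw,th,back=0,s=1):
    u=np.array([np.cos(yaw),np.sin(yaw),0]);zz=-np.sin(th)*u-np.cos(th)*np.array([0,0,1]);return mk(c,zz,back,s)
def mk(g,z,back,s):
    y=np.cross(z,[0,0,1.]);y/=np.linalg.norm(y);y*=s
    return np.array(g)-(.18+back)*z,np.c_[np.cross(y,z),y,z]
def place(x,y,th=np.pi/4,h=.054,s=1,yaw=0): # th below horizontal
    return mk([x,y,h],np.array([np.cos(th)*np.cos(yaw),np.cos(th)*np.sin(yaw),-np.sin(th)]),0,s)
def plan(tgt,cur=None):
    o=robot.get_obs();p,R=cur or (np.array(o["tool_pos"]),Rot.from_euler("xyz",o["ee_rot"]).as_matrix())
    P,Q=tgt;w=Rot.from_matrix(R.T@Q).as_rotvec();t=Q.T@(P-p)*1000
    n=int(np.ceil(np.linalg.norm(w)/.18)) or 1;m=int(np.ceil(np.linalg.norm(t)/55)) or 1
    print("t",round(o["time"],2),"rot",w,"=",n,"x",(w/n).round(4)," shift",t.round(1),"=",m,"x",(t/m).round(1)," target",P);return tgt
E
python3 - <<'E'
from go import *
for s in(1,-1):
    a=plan(pick([.437,-.182,.027],-1.289,np.pi/4,.09,s));plan(pick([.437,-.182,.027],-1.289,np.pi/4,0,s),a)
    print(a[1])
E
```

```text
t 1.45 rot [ 0.5668  0.6405 -1.3681] = 9 x [ 0.063   0.0712 -0.152 ]  shift [-90.6 302.2 173.6] = 7 x [-12.9  43.2  24.8]  target [ 0.4901 -0.3654  0.2179]
t 1.45 rot [0. 0. 0.] = 1 x [0. 0. 0.]  shift [-0.  0. 90.] = 2 x [-0.  0. 45.]  target [ 0.4724 -0.3043  0.1543]
[[-0.1966  0.9606 -0.1966]
 [ 0.6792  0.2781  0.6792]
 [ 0.7071 -0.     -0.7071]]
t 1.45 rot [ 0.6611 -0.5851  1.5959] = 11 x [ 0.0601 -0.0532  0.1451]  shift [  90.6 -302.2  173.6] = 7 x [ 12.9 -43.2  24.8]  target [ 0.4901 -0.3654  0.2179]
t 1.45 rot [0. 0. 0.] = 1 x [0. 0. 0.]  shift [ 0. -0. 90.] = 2 x [ 0. -0. 45.]  target [ 0.4724 -0.3043  0.1543]
[[ 0.1966 -0.9606 -0.1966]
 [-0.6792 -0.2781  0.6792]
 [-0.7071  0.     -0.7071]]
```

>>> step_arm --commands '[[[0, 0, 0, 0.063, 0.0712, -0.152, 94], [0, 0, 0, 0.063, 0.0712, -0.152, 94], [0, 0, 0, 0.063, 0.0712, -0.152, 94], [0, 0, 0, 0.063, 0.0712, -0.152, 94], [0, 0, 0, 0.063, 0.0712, -0.152, 94], [0, 0, 0, 0.063, 0.0712, -0.152, 94], [0, 0, 0, 0.063, 0.0712, -0.152, 94], [0, 0, 0, 0.063, 0.0712, -0.152, 94], [0, 0, 0, 0.063, 0.0712, -0.152, 94], [-12.9, 43.2, 24.8, 0, 0, 0, 94], [-12.9, 43.2, 24.8, 0, 0, 0, 94], [-12.9, 43.2, 24.8, 0, 0, 0, 94], [-12.9, 43.2, 24.8, 0, 0, 0, 94], [-12.9, 43.2, 24.8, 0, 0, 0, 94], [-12.9, 43.2, 24.8, 0, 0, 0, 94], [-12.9, 43.2, 24.8, 0, 0, 0, 94], [0, 0, 0, 0, 0, 0, 94], [0, 0, 0, 0, 0, 0, 94]]]'

```text
time: 3.7
tool_pos: [0.49, -0.3653, 0.2184]
ee_rot: [-3.141, -0.786, 1.853]
wrist_force: [-0.5, 0.3, -0.6]
width: 0.094
finger_force: 0.0
```

```bash
python3 - <<'E'
from go import *
print(robot.get_obs()["joint_positions"])
a=plan(pick([.437,-.182,.027],-1.289,np.pi/4,.09));plan(pick([.437,-.182,.027],-1.289,np.pi/4,0))
p=eyes.snapshot("wrist");save(p,"w1.png")
E
```

```text
[-0.8141  0.5459  1.2525  0.3707  2.0414 -1.0477]
t 3.7 rot [-0.0006 -0.0001 -0.    ] = 1 x [-0.0006 -0.0001 -0.    ]  shift [-0.4  0.1  0.3] = 1 x [-0.4  0.1  0.3]  target [ 0.4901 -0.3654  0.2179]
t 3.7 rot [-0.0006 -0.0001 -0.    ] = 1 x [-0.0006 -0.0001 -0.    ]  shift [-0.4  0.1 90.3] = 2 x [-0.2  0.  45.1]  target [ 0.4724 -0.3043  0.1543]
```

View pics/w1.png

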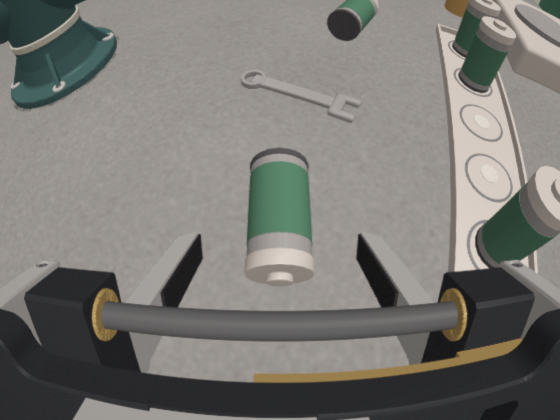

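The wrist view shows can A centred between the fingers (axis near column 280, knob at (280,277) facing the gripper), so I'm advancing and gripping.

>>> step_arm --commands '[[[-0.2, 0, 30, 0, 0, 0, 94], [-0.2, 0, 30, 0, 0, 0, 94], [0, 0, 20, 0, 0, 0, 94], [0, 0, 10, 0, 0, 0, 94], [0, 0, 0, 0, 0, 0, 94], [0, 0, 0, 0, 0, 0, 40], [0, 0, 0, 0, 0, 0, 40], [0, 0, 0, 0, 0, 0, 40], [0, 0, 0, 0, 0, 0, 40], [0, 0, 0, 0, 0, 0, 40], [0, 0, 0, 0, 0, 0, 40], [0, 0, 0, 0, 0, 0, 40], [0, 0, 0, 0, 0, 0, 40]]]'

```text
time: 5.38
tool_pos: [0.4725, -0.3042, 0.1542]
ee_rot: [-3.141, -0.786, 1.852]
wrist_force: [-1.2, -1.1, 0.6]
width: 0.0494
finger_force: 30.0
```

```bash
python3 - <<'E'
from go import *
o=robot.get_obs();p=np.array(o["tool_pos"]);Q=pick([0,0,0],-1.289,np.pi/4)[1]
P1=p+[0,0,.11];a=plan((P1,Q))
P,QQ=place(.645,-.0585,h=.055+.08);b=plan((P,Q),a);c=plan((P,QQ),b)
E
```

```text
t 5.38 rot [-0.0002 -0.0004 -0.0001] = 1 x [-0.0002 -0.0004 -0.0001]  shift [ 77.8   0.  -77.8] = 2 x [ 38.9   0.  -38.9]  target [ 0.4725 -0.3042  0.2642]
t 5.38 rot [0. 0. 0.] = 1 x [0. 0. 0.]  shift [156.6 111.8 159.4] = 5 x [31.3 22.4 31.9]  target [ 0.5177 -0.0585  0.2623]
t 5.38 rot [-1.31  0.    1.31] = 11 x [-0.1191  0.      0.1191]  shift [0. 0. 0.] = 1 x [0. 0. 0.]  target [ 0.5177 -0.0585  0.2623]
```

```bash
python3 - <<'E'
from go import *
o=robot.get_obs();p=np.array(o["tool_pos"]);Q=pick([0,0,0],-1.289,np.pi/4)[1]
P1=p+[0,0,.18];a=plan((P1,Q))
P,QQ=place(.645,-.0585,h=.055+.15,s=-1);b=plan((P,Q),a);c=plan((P,QQ),b)
u=np.array([np.cos(-1.289),np.sin(-1.289),0])
for k in np.linspace(0,1,6):
    R=Q@Rot.from_rotvec(k*Rot.from_matrix(Q.T@QQ).as_rotvec()).as_matrix();print(P+.18*R[:,2],R@Q.T@u)
E
```

```text
t 5.38 rot [-0.0002 -0.0004 -0.0001] = 1 x [-0.0002 -0.0004 -0.0001]  shift [ 127.3    0.  -127.3] = 4 x [ 31.8   0.  -31.8]  target [ 0.4725 -0.3042  0.3342]
t 5.38 rot [0. 0. 0.] = 1 x [0. 0. 0.]  shift [156.6 111.8 159.4] = 5 x [31.3 22.4 31.9]  target [ 0.5177 -0.0585  0.3323]
t 5.38 rot [-0.     -1.3294 -1.413 ] = 11 x [-0.     -0.1209 -0.1285]  shift [0. 0. 0.] = 1 x [0. 0. 0.]  target [ 0.5177 -0.0585  0.3323]
[0.4823 0.0638 0.205 ] [ 0.2781 -0.9606  0.    ]
[0.4992 0.0297 0.1764] [ 0.4249 -0.8612  0.279 ]
[ 0.5288 -0.0042  0.161 ] [ 0.469  -0.6863  0.5559]
[ 0.5668 -0.0328  0.161 ] [ 0.404  -0.4618  0.7896]
[ 0.6076 -0.0518  0.1764] [ 0.2395 -0.2211  0.9454]
[ 0.645  -0.0585  0.205 ] [-0.  0.  1.]
```

>>> step_arm --commands '[[[31.8, 0, -31.8, 0, 0, 0, 40], [31.8, 0, -31.8, 0, 0, 0, 40], [31.8, 0, -31.8, 0, 0, 0, 40], [31.8, 0, -31.8, 0, 0, 0, 40], [31.3, 22.4, 31.9, 0, 0, 0, 40], [31.3, 22.4, 31.9, 0, 0, 0, 40], [31.3, 22.4, 31.9, 0, 0, 0, 40], [31.3, 22.4, 31.9, 0, 0, 0, 40], [31.3, 22.4, 31.9, 0, 0, 0, 40], [0, 0, 0, 0, -0.1209, -0.1285, 40], [0, 0, 0, 0, -0.1209, -0.1285, 40], [0, 0, 0, 0, -0.1209, -0.1285, 40], [0, 0, 0, 0, -0.1209, -0.1285, 40], [0, 0, 0, 0, -0.1209, -0.1285, 40], [0, 0, 0, 0, -0.1209, -0.1285, 40], [0, 0, 0, 0, -0.1209, -0.1285, 40], [0, 0, 0, 0, -0.1209, -0.1285, 40], [0, 0, 0, 0, -0.1209, -0.1285, 40], [0, 0, 0, 0, -0.1209, -0.1285, 40], [0, 0, 0, 0, -0.1209, -0.1285, 40]]]'

```text
time: 7.88
tool_pos: [0.5169, -0.0578, 0.3294]
ee_rot: [-3.139, 0.783, -3.136]
wrist_force: [0.6, 0.0, -4.3]
width: 0.05
finger_force: 30.0
```

>>> step_arm --commands '[[[0, 0, 0, 0, 0, 0, 40], [0, 0, 0, 0, 0, 0, 40]]]'

```text
time: 8.12
tool_pos: [0.5176, -0.0583, 0.3307]
ee_rot: [3.138, 0.781, 3.139]
wrist_force: [-0.4, 0.4, -4.3]
width: 0.0495
finger_force: 30.0
```

```bash
python3 - <<'E'
from go import *
o=robot.get_obs();print(o["joint_positions"],o["width"],o["finger_force"],o["ee_rot"])
a=plan(place(.645,-.0585,h=.205,s=-1));plan(place(.645,-.0585,h=.065,s=-1),a)
a=eyes.snapshot("scene");b=eyes.snapshot("side")
for n,p in(("scene",a),("side",b)):
    m=near(p,"can_a",(.645,-.0585,.205))
    print(n,m is not None and fit([(p,m)],lambda v:(np.array([.645,v[0],v[1]]) if n=="scene" else np.array([v[0],-.0585,v[1]]),np.array([v[2],v[3],1.])),[(-.0585 if n=="scene" else .645),.205,0,0],[.01,.01,.1,.1]))
c=np.hstack([a["color"][100:400,100:400],b["color"][60:360,180:480]]);cv2.imwrite("pics/c1.png",c[:,:,::-1])
E
```

```text
[-0.2781 -0.1649  1.8504  0.3002  0.7179 -1.9982] 0.049549326474578825 29.99887615442276 [3.1385 0.7807 3.1391]
t 8.12 rot [ 0.0014 -0.0047 -0.0018] = 1 x [ 0.0014 -0.0047 -0.0018]  shift [-1.2 -0.2 -1. ] = 1 x [-1.2 -0.2 -1. ]  target [ 0.5177 -0.0585  0.3323]
t 8.12 rot [0. 0. 0.] = 1 x [0. 0. 0.]  shift [99.  0. 99.] = 3 x [33.  0. 33.]  target [ 0.5177 -0.0585  0.1923]
scene (array([-0.0583,  0.2032,  0.0517, -0.0023]), np.float64(0.05464671179652214))
side (array([ 0.6431,  0.2087, -0.0181, -0.0615]), np.float64(0.39960408210754395))
```

View pics/c1.png

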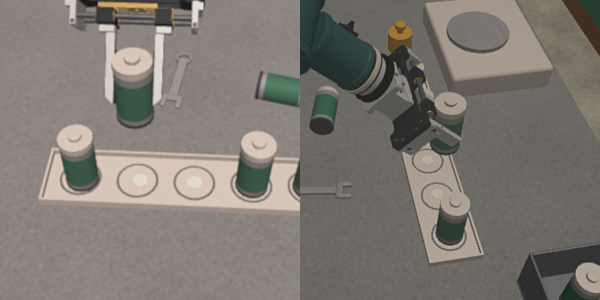

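The crop shows can A upright in the gripper, knob at (133,52), above the row and lined up with the ring at (138,180). Lowering it gently.

>>> step_arm --commands '[[[25, -0.2, 25, 0, 0, 0, 40], [25, 0, 25, 0, -0.004, 0, 40], [25, 0, 25, 0, 0, 0, 40], [20, 0, 20, 0, 0, 0, 40], [6, 0, 6, 0, 0, 0, 40], [0, 0, 0, 0, 0, 0, 40], [0, 0, 0, 0, 0, 0, 40]]]'

```text
time: 9.2
tool_pos: [0.5194, -0.0589, 0.1913]
ee_rot: [-3.14, 0.794, -3.141]
wrist_force: [-0.1, -0.4, -4.1]
width: 0.0497
finger_force: 30.0
```

```bash
python3 - <<'E'
from go import *
plan(place(.645,-.0585,h=.054,s=-1))
P=[eyes.snapshot("scene")]
m=near(P[0],"can_a",(.645,-.0585,.06))
if m is None: m=near(P[0],"stand_1",(.645,-.0585,.06))
if m is not None: print(fit([(P[0],m)],lambda v:(np.array([.645,v[0],v[1]]),np.array([v[2],v[3],1.])),[-.0585,.06,0,0],[.01,.01,.1,.1]))
E
```

```text
t 9.2 rot [-0.0007  0.0082  0.0007] = 1 x [-0.0007  0.0082  0.0007]  shift [8.3 0.4 5.9] = 1 x [8.3 0.4 5.9]  target [ 0.5177 -0.0585  0.1813]
(array([-0.06  ,  0.0607, -0.0126,  0.0031]), np.float64(0.0323176346719265))
```

>>> step_arm --commands '[[[3, 0.3, 1, 0, 0.008, 0, 40], [1.4, 0, 1.4, 0, 0, 0, 40], [1.4, 0, 1.4, 0, 0, 0, 40], [0.7, 0, 0.7, 0, 0, 0, 40], [0, 0, 0, 0, 0, 0, 40], [0, 0, 0, 0, 0, 0, 40]]]'

```text
time: 10.05
tool_pos: [0.517, -0.0584, 0.1815]
ee_rot: [-3.142, 0.782, -3.141]
wrist_force: [0.4, 0.4, -4.9]
width: 0.0493
finger_force: 30.0
```

>>> step_arm --commands '[[[0.7, 0, 0.7, 0, 0, 0, 40], [0, 0, 0, 0, 0, 0, 40], [0, 0, 0, 0, 0, 0, 40]]]'

```text
time: 10.42
tool_pos: [0.5169, -0.0584, 0.1805]
ee_rot: [-3.142, 0.782, -3.141]
wrist_force: [0.6, 0.4, -5.1]
width: 0.0492
finger_force: 30.0
```

>>> step_arm --commands '[[[0.7, 0, 0.7, 0, 0, 0, 40], [0, 0, 0, 0, 0, 0, 40], [0, 0, 0, 0, 0, 0, 40]]]'

```text
time: 10.8
tool_pos: [0.5172, -0.0584, 0.1801]
ee_rot: [-3.141, 0.783, -3.141]
wrist_force: [-1.7, 0.3, -0.3]
width: 0.0494
finger_force: 30.0
```

Contact: the weight has gone over to the tray. Releasing and backing out.

>>> step_arm --commands '[[[0, 0, 0, 0, 0, 0, 52], [0, 0, 0, 0, 0, 0, 56], [0, 0, 0, 0, 0, 0, 66], [0, 0, 0, 0, 0, 0, 66], [0, 0, 0, 0, 0, 0, 66], [0, 0, 0, 0, 0, 0, 66], [0, 0, -20, 0, 0, 0, 66], [0, 0, -40, 0, 0, 0, 66], [0, 0, -50, 0, 0, 0, 70], [0, 0, -50, 0, 0, 0, 94], [0, 0, 0, 0, 0, 0, 94], [0, 0, 0, 0, 0, 0, 94]]]'

```text
time: 12.3
tool_pos: [0.4041, -0.0584, 0.2925]
ee_rot: [3.141, 0.781, -3.141]
wrist_force: [-0.5, 0.2, -0.1]
width: 0.0937
finger_force: 0.0
```

```bash
python3 - <<'E'
from go import *
P=[eyes.snapshot("scene"),eyes.snapshot("side")]
for p in P[:1]:
    m=near(p,"stand_1",(.645,-.0585,.054))
    if m is not None: print(fit([(p,m)],lambda v:(np.array([v[0],v[1],.054]),np.array([0,0,1.])),[.645,-.0585],[.01,.01]))
p=P[0];m=near(p,"can_a",(.4515,.188,.026));print("B",m is not None and fit([(p,m)],lambda v:(np.array([v[0],v[1],.026]),np.array([np.cos(v[2]),np.sin(v[2]),0])),[.451,.188,1.32],[.01,.01,.1]))
save(P[0],"c2.png")
o=robot.get_obs()
for s in(1,-1):
    for bk in(.2,.09):
        print(s,bk);a=plan(pick([.4515,.188,.027],1.32,np.pi/4,bk,s))
plan(pick([.4515,.188,.027],1.32,np.pi/4,.09,-1),a)
E
```

```text
B (array([0.4527, 0.1864, 1.3277]), np.float64(0.042072270065546036))
1 0.2
t 12.5 rot [ 0.0069  1.3127 -1.4442] = 11 x [ 0.0006  0.1193 -0.1313]  shift [-363.7   15.6 -370.2] = 10 x [-36.4   1.6 -37. ]  target [0.5182 0.4483 0.2957]
1 0.09
t 12.5 rot [ 0.0069  1.3127 -1.4442] = 11 x [ 0.0006  0.1193 -0.1313]  shift [-363.7   15.6 -260.2] = 9 x [-40.4   1.7 -28.9]  target [0.4989 0.3729 0.2179]
-1 0.2
t 12.5 rot [ 1.2846 -0.0067  1.2926] = 11 x [ 0.1168 -0.0006  0.1175]  shift [ 363.7  -15.6 -370.2] = 10 x [ 36.4  -1.6 -37. ]  target [0.5182 0.4483 0.2957]
-1 0.09
t 12.5 rot [ 1.2846 -0.0067  1.2926] = 11 x [ 0.1168 -0.0006  0.1175]  shift [ 363.7  -15.6 -260.2] = 9 x [ 40.4  -1.7 -28.9]  target [0.4989 0.3729 0.2179]
t 12.5 rot [0. 0. 0.] = 1 x [0. 0. 0.]  shift [0. 0. 0.] = 1 x [0. 0. 0.]  target [0.4989 0.3729 0.2179]
```

View pics/c2.png

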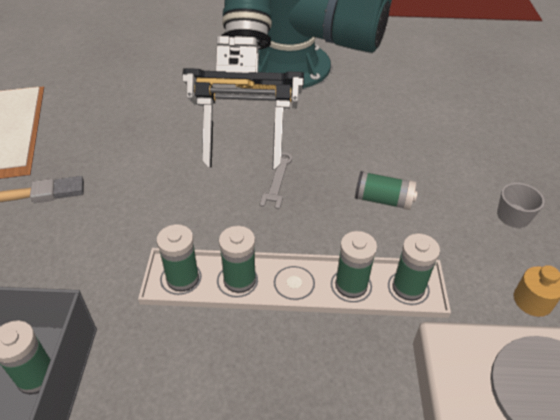

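Can A now stands lid up in its ring at (238,282), and can B is untouched at (387,190). Going for can B.

>>> step_arm --commands '[[[0, 0, 0, 0.1285, -0.0007, 0.1293, 94], [0, 0, 0, 0.1285, -0.0007, 0.1293, 94], [0, 0, 0, 0.1285, -0.0007, 0.1293, 94], [0, 0, 0, 0.1285, -0.0007, 0.1293, 94], [0, 0, 0, 0.1285, -0.0007, 0.1293, 94], [0, 0, 0, 0.1285, -0.0007, 0.1293, 94], [0, 0, 0, 0.1285, -0.0007, 0.1293, 94], [0, 0, 0, 0.1285, -0.0007, 0.1293, 94], [0, 0, 0, 0.1285, -0.0007, 0.1293, 94], [0, 0, 0, 0.1285, -0.0007, 0.1293, 94], [36.4, -1.6, -37, 0, 0, 0, 94], [36.4, -1.6, -37, 0, 0, 0, 94], [36.4, -1.6, -37, 0, 0, 0, 94], [36.4, -1.6, -37, 0, 0, 0, 94], [36.4, -1.6, -37, 0, 0, 0, 94], [36.4, -1.6, -37, 0, 0, 0, 94], [36.4, -1.6, -37, 0, 0, 0, 94], [36.4, -1.6, -37, 0, 0, 0, 94], [36.4, -1.6, -37, 0, 0, 0, 94], [36.4, -1.6, -37, 0, 0, 0, 94]]]'

```text
time: 15.0
tool_pos: [0.4101, 0.4633, 0.2957]
ee_rot: [-3.106, 0.78, 1.554]
wrist_force: [0.8, -0.3, 0.9]
width: 0.0942
finger_force: 0.0
```

>>> step_arm --commands '[[[0, 0, 0, 0, 0, 0, 94], [0, 0, 0, 0, 0, 0, 94]]]'

```text
time: 15.25
tool_pos: [0.4102, 0.4609, 0.2964]
ee_rot: [-3.106, 0.781, 1.553]
wrist_force: [-0.7, -0.5, 0.1]
width: 0.0938
finger_force: 0.0
```

```bash
python3 - <<'E'
from go import *
print(robot.get_obs()["joint_positions"])
a=plan(pick([.4515,.188,.027],1.32,np.pi/4,.09,-1))
E
```

```text
[ 0.8559  0.4943  1.164  -0.511   2.0922  0.771 ]
t 15.25 rot [ 0.1286 -0.0017  0.1648] = 2 x [ 0.0643 -0.0008  0.0824]  shift [ 10.8 107.8 100.2] = 3 x [ 3.6 35.9 33.4]  target [0.4989 0.3729 0.2179]
```

>>> step_arm --commands '[[[0, 0, 0, 0.0643, -0.0008, 0.0824, 94], [0, 0, 0, 0.0643, -0.0008, 0.0824, 94], [2.7, 27, 25, 0, 0, 0, 94], [2.7, 27, 25, 0, 0, 0, 94], [2.7, 27, 25, 0, 0, 0, 94], [2.7, 27, 25, 0, 0, 0, 94], [0, 0, 0, 0, 0, 0, 94], [0, 0, 0, 0, 0, 0, 94]]]'

```text
time: 16.25
tool_pos: [0.499, 0.3725, 0.2206]
ee_rot: [3.14, 0.782, 1.317]
wrist_force: [1.5, 0.6, 0.4]
width: 0.0942
finger_force: 0.0
```

```bash
python3 - <<'E'
from go import *
plan(pick([.4515,.188,.027],1.32,np.pi/4,.09,-1));plan(pick([.4515,.188,.027],1.32,np.pi/4,0,-1))
save(eyes.snapshot("wrist"),"w2.png")
E
```

```text
t 16.25 rot [-0.0005 -0.0033 -0.002 ] = 1 x [-0.0005 -0.0033 -0.002 ]  shift [ 2.1 -0.2  1.6] = 1 x [ 2.1 -0.2  1.6]  target [0.4989 0.3729 0.2179]
t 16.25 rot [-0.0005 -0.0033 -0.002 ] = 1 x [-0.0005 -0.0033 -0.002 ]  shift [ 2.1 -0.2 91.6] = 2 x [ 1.1 -0.1 45.8]  target [0.4831 0.3113 0.1543]
```

View pics/w2.png

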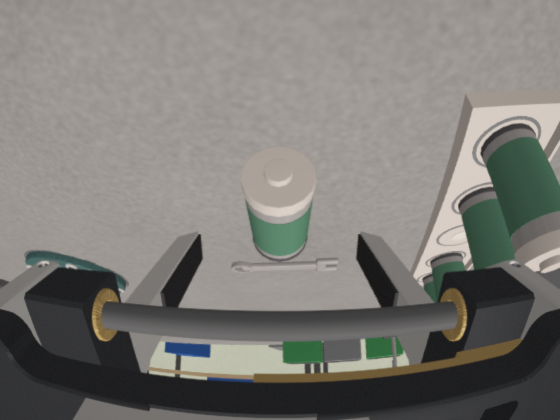

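Can B is also centred (knob at (279,177), axis near column 280). Advancing and gripping.

>>> step_arm --commands '[[[1.5, 0, 30, 0, 0, 0, 94], [0, 0, 30, 0, 0, 0, 94], [0, 0, 20, 0, 0, 0, 94], [0, 0, 11, 0, 0, 0, 94], [0, 0, 0, 0, 0, 0, 94], [0, 0, 0, 0, 0, 0, 40], [0, 0, 0, 0, 0, 0, 40], [0, 0, 0, 0, 0, 0, 40], [0, 0, 0, 0, 0, 0, 40], [0, 0, 0, 0, 0, 0, 40], [0, 0, 0, 0, 0, 0, 40], [0, 0, 0, 0, 0, 0, 40], [0, 0, 0, 0, 0, 0, 40]]]'

```text
time: 17.92
tool_pos: [0.4835, 0.312, 0.1542]
ee_rot: [3.14, 0.782, 1.319]
wrist_force: [-0.1, 1.2, 0.1]
width: 0.0495
finger_force: 30.0
```

```bash
python3 - <<'E'
from go import *
o=robot.get_obs();p=np.array(o["tool_pos"]);Q=Rot.from_euler("xyz",o["ee_rot"]).as_matrix()
P,QQ=place(.6455,.0305,h=.27,s=1)
P1=p+[0,0,P[2]-p[2]];a=plan((P1,Q))
b=plan((P,Q),a);c=plan((P,QQ),b)
u=np.array([np.cos(1.32),np.sin(1.32),0])
for k in np.linspace(0,1,6):
    R=Q@Rot.from_rotvec(k*Rot.from_matrix(Q.T@QQ).as_rotvec()).as_matrix();print(P+.18*R[:,2],R@Q.T@u)
E
```

```text
t 17.93 rot [0. 0. 0.] = 1 x [0. 0. 0.]  shift [-171.3    0.3 -172.4] = 5 x [-34.3   0.1 -34.5]  target [0.4835 0.312  0.3973]
t 17.93 rot [0. 0. 0.] = 1 x [0. 0. 0.]  shift [-187.2  103.6  186.2] = 6 x [-31.2  17.3  31. ]  target [0.5182 0.0305 0.3973]
t 17.93 rot [-0.0012  1.3145  1.4449] = 11 x [-0.0001  0.1195  0.1314]  shift [0. 0. 0.] = 1 x [0. 0. 0.]  target [0.5182 0.0305 0.3973]
[ 0.4868 -0.0924  0.2696] [ 0.2482  0.9687 -0.    ]
[ 0.5026 -0.0583  0.2415] [0.402  0.8727 0.277 ]
[ 0.5313 -0.0242  0.2263] [0.4542 0.6982 0.5534]
[0.5684 0.0046 0.2264] [0.3967 0.4714 0.7877]
[0.6085 0.0238 0.2417] [0.2384 0.2265 0.9444]
[0.6455 0.0305 0.27  ] [0.003  0.0004 1.    ]
```

>>> step_arm --commands '[[[-34.3, 0, -34.5, 0, 0, 0, 40], [-34.3, 0, -34.5, 0, 0, 0, 40], [-34.3, 0, -34.5, 0, 0, 0, 40], [-34.3, 0, -34.5, 0, 0, 0, 40], [-34.3, 0, -34.5, 0, 0, 0, 40], [-31.2, 17.3, 31, 0, 0, 0, 40], [-31.2, 17.3, 31, 0, 0, 0, 40], [-31.2, 17.3, 31, 0, 0, 0, 40], [-31.2, 17.3, 31, 0, 0, 0, 40], [-31.2, 17.3, 31, 0, 0, 0, 40], [-31.2, 17.3, 31, 0, 0, 0, 40], [0, 0, 0, 0, 0, 0, 40]]]'

```text
time: 19.42
tool_pos: [0.5179, 0.0281, 0.3968]
ee_rot: [-3.141, 0.782, 1.315]
wrist_force: [-0.2, 0.2, -2.9]
width: 0.0499
finger_force: 30.0
```

>>> step_arm --commands '[[[0, 0, 0, 0, 0.1195, 0.1314, 40], [0, 0, 0, 0, 0.1195, 0.1314, 40], [0, 0, 0, 0, 0.1195, 0.1314, 40], [0, 0, 0, 0, 0.1195, 0.1314, 40], [0, 0, 0, 0, 0.1195, 0.1314, 40], [0, 0, 0, 0, 0.1195, 0.1314, 40], [0, 0, 0, 0, 0.1195, 0.1314, 40], [0, 0, 0, 0, 0.1195, 0.1314, 40], [0, 0, 0, 0, 0.1195, 0.1314, 40], [0, 0, 0, 0, 0.1195, 0.1314, 40], [0, 0, 0, 0, 0.1195, 0.1314, 40], [0, 0, 0, 0, 0, 0, 40], [0, 0, 0, 0, 0, 0, 40], [0, 0, 0, 0, 0, 0, 40]]]'

```text
time: 21.18
tool_pos: [0.5184, 0.0309, 0.3976]
ee_rot: [-3.142, -0.783, 0.001]
wrist_force: [0.7, -0.5, -2.6]
width: 0.0494
finger_force: 30.0
```

```bash
python3 - <<'E'
from go import *
o=robot.get_obs();print(o["joint_positions"],o["wrist_force"])
a=plan(place(.6455,.0305,h=.27,s=1));plan(place(.6455,.0305,h=.12,s=1),a)
p=eyes.snapshot("scene");save(p,"c3.png")
m=near(p,"can_a",(.6455,.0305,.27))
if m is not None: print(fit([(p,m)],lambda v:(np.array([.645,v[0],v[1]]),np.array([v[2],v[3],1.])),[.0305,.27,0,0],[.01,.01,.1,.1]))
E
```

```text
[-0.0629 -0.21    1.7532  0.0615  0.8173  1.4836] [ 0.698  -0.5034 -2.559 ]
t 21.18 rot [-0.0005  0.0023  0.0005] = 1 x [-0.0005  0.0023  0.0005]  shift [-0.3  0.4  0.1] = 1 x [-0.3  0.4  0.1]  target [0.5182 0.0305 0.3973]
t 21.18 rot [0. 0. 0.] = 1 x [0. 0. 0.]  shift [-106.1    0.   106.1] = 3 x [-35.4   0.   35.4]  target [0.5182 0.0305 0.2473]
(array([0.0312, 0.2655, 0.0314, 0.0118]), np.float64(0.02700028195977211))
```

>>> step_arm --commands '[[[-33, 0.3, 33, 0, 0, 0, 40], [-33, 0, 33, 0, 0, 0, 40], [-33, 0, 33, 0, 0, 0, 40], [-25, 0, 25, 0, 0, 0, 40], [-15, 0, 15, 0, 0, 0, 40], [-8, 0, 8, 0, 0, 0, 40], [0, 0, 0, 0, 0, 0, 40], [0, 0, 0, 0, 0, 0, 40], [0, 0, 0, 0, 0, 0, 40]]]'

```text
time: 22.4
tool_pos: [0.5187, 0.0305, 0.1914]
ee_rot: [-3.141, -0.788, -0.001]
wrist_force: [-0.4, -0.1, -3.0]
width: 0.0497
finger_force: 30.0
```

```bash
python3 - <<'E'
from go import *
plan(place(.6455,.0305,h=.056,s=1))
E
```

```text
t 22.4 rot [-0.0001 -0.0025 -0.0007] = 1 x [-0.0001 -0.0025 -0.0007]  shift [-6.1 -0.   5.4] = 1 x [-6.1 -0.   5.4]  target [0.5182 0.0305 0.1833]
```

>>> step_arm --commands '[[[-3, 0, 2.6, 0, 0, 0, 40], [-3, 0, 2.7, 0, 0, 0, 40], [-0.7, 0, 0.7, 0, 0, 0, 40], [0, 0, 0, 0, 0, 0, 40], [0, 0, 0, 0, 0, 0, 40]]]'

```text
time: 23.02
tool_pos: [0.5186, 0.0304, 0.183]
ee_rot: [-3.141, -0.791, -0.001]
wrist_force: [-5.2, -0.6, 6.4]
width: 0.0496
finger_force: 30.0
```

>>> step_arm --commands '[[[-0.5, 0, 0.5, 0, 0, 0, 40], [0, 0, 0, 0, 0, 0, 40], [0, 0, 0, 0, 0, 0, 40]]]'

```text
time: 23.4
tool_pos: [0.5188, 0.0304, 0.1828]
ee_rot: [-3.141, -0.792, -0.001]
wrist_force: [-5.9, 0.2, 7.0]
width: 0.0498
finger_force: 30.0
```

>>> step_arm --commands '[[[0.4, 0, -0.4, 0, 0, 0, 40], [0, 0, 0, 0, 0, 0, 40], [0, 0, 0, 0, 0, 0, 52], [0, 0, 0, 0, 0, 0, 56], [0, 0, 0, 0, 0, 0, 66], [0, 0, 0, 0, 0, 0, 66], [0, 0, 0, 0, 0, 0, 66], [0, 0, 0, 0, 0, 0, 66], [0, 0, -20, 0, 0, 0, 66], [0, 0, -40, 0, 0, 0, 66], [0, 0, -50, 0, 0, 0, 66], [0, 0, -50, 0, 0, 0, 66], [0, 0, 0, 0, 0, 0, 66], [0, 0, 0, 0, 0, 0, 66]]]'

```text
time: 25.15
tool_pos: [0.4044, 0.0305, 0.2934]
ee_rot: [-3.14, -0.784, -0.001]
wrist_force: [0.1, 0.4, -0.1]
width: 0.066
finger_force: 0.0
```

```bash
python3 - <<'E'
from go import *
P=[eyes.snapshot("scene"),eyes.snapshot("side")]
for y in(-.148,-.0585,.0305,.119,.209):
    for p in P:
        for q in("stand_1","can_a"):
            m=near(p,q,(.645,y,.054))
            if m is not None: print(y,q,*fit([(p,m)],lambda v:(np.array([v[0],v[1],.054]),np.array([0,0,1.])),[.645,y],[.01,.01]))
c=np.hstack([P[0]["color"][180:330,130:450],P[1]["color"][100:340,220:400][:150]]);c=np.vstack([c])
cv2.imwrite("pics/c4.png",cv2.resize(P[0]["color"][200:330,130:460],None,fx=2.3,fy=2.3)[:,:,::-1]);save(P[1],"c5.png")
E
```

```text
-0.148 stand_1 [ 0.6477 -0.1482] 0.033510759472846985
-0.148 stand_1 [ 0.6453 -0.1455] 0.034897610545158386
-0.0585 can_a [ 0.646  -0.0593] 0.03257665038108826
-0.0585 can_a [ 0.6431 -0.0546] 0.09938928484916687
0.0305 can_a [0.6481 0.0297] 0.07913557440042496
0.0305 can_a [0.6447 0.0346] 0.23265895247459412
0.119 stand_1 [0.6481 0.1176] 0.05080166086554527
0.119 stand_1 [0.6444 0.1221] 0.28007012605667114
0.209 stand_1 [0.6472 0.2085] 0.061515748500823975
0.209 stand_1 [0.6449 0.2134] 0.4090544879436493
```

View pics/c4.png

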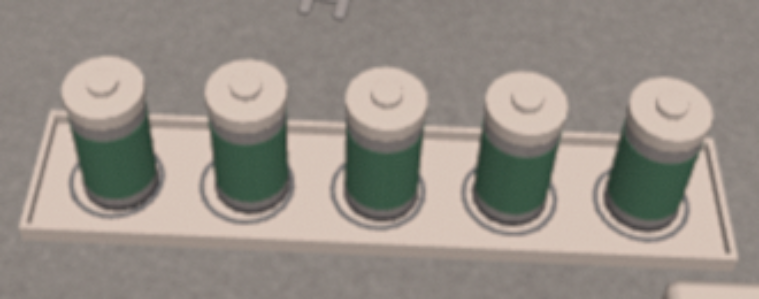

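View pics/c5.png

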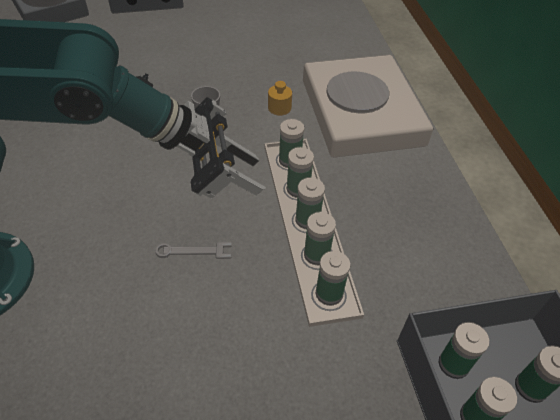

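All five cans stand lid up in their rings: A at (245,185) and B at (385,190) in the enlarged crop. The three original cans haven't moved, and the gripper is clear of everything.

```bash
python3 -c "
from bench import robot
print(robot.close_job())"
```

```text
the job is handed in; nothing more can be done
None
```

Both tipped cans now stand lid up on the two empty ringed places, the three cans already standing were not moved, and I handed the job in at about 25 s of the 72 s allowed; no verdict came back.

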